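Press a watch glass home by four clicks and hold it

ROBOT

A 7-joint arm with a two-finger parallel gripper is mounted at the origin on the work surface. World frame = base frame: x ahead of the robot, y to its left, z up, the work surface at z = 0. Lengths are in m, angles in degrees, forces in N, time in s.
With the tool pointing down it reaches from about 0.425 to 0.875 m from the base axis. Payload 4.7 kg.
Tool frame: the origin (TCP) lies midway between the tips of the shut fingers; the grasp point (between the pads) lies 19 mm behind it (env.grip_point_offset is the distance from the TCP to the grasp point, in m); z points along the fingers, y is the line along which they close (so a half turn about z gives the same grasp; the last joint's range is limited). The gripper opens to 87 mm and grips with 3 to 60 N. Pads are 19 mm wide; open, the fingers measure 117 mm over their backs; the gripper's body (75 mm by 190 mm) begins 51 mm behind the grasp point.
Start: joints at [-71.786, 18.392, -4.016, 83.108, 1.295, 78.541, -3.26], TCP at [0.194, 0.62, 0.223] pointing down, gripper open.
Joint ranges: [-163.93, 163.93], [-17.29, 119.83], [-79.2, 71.16], [3.27, 140.29], [-89.18, 269.18], [5.43, 117.66], [-154.24, 154.24]. Speed limits (degrees/s): [147.25, 147.25, 180, 180, 180, 180, 180].

INTERFACE

Orientations are given as [roll, pitch, yaw] about the fixed x, y, z axes, in that order (R = Rz(yaw) Ry(pitch) Rx(roll)).
In Python, from cell import env gives the robot as it stands.
- The arm moves only by the shell command python3 -m jog 'ROWS' [FORCE]. ROWS is JSON, a list of rows, each a list of 7 numbers: the shift along the tool's x, y, z in m, then the turn, a rotation vector about the tool's x, y, z in rad, then the finger opening in m, from 0 to 0.087. A call has 1 to 12 rows; each row shifts and turns the commanded pose from where the row before left it, along the tool's axes as they then stand; what a row does not reach is not made up. A row lasts 1/12 s, in which the tool goes at most 41.7 mm and 7.16 degrees, less where a joint would pass 70% of its speed; a pose out of reach is approached as far as the arm can. A call is refused whole if a number of a shift passes 0.0417 or a number of a turn 0.125, either way. A call with a gripper value outside its range is refused whole. The fingers move at their own pace and stop on an object; FORCE is the grip in N (left out, the last holds). Time passes only in rows, so rows that do not move let the fingers close. It gives the time, the measured TCP pose, the force, the opening and the grip force at its end, in the units of the state.
- env.get_obs(): the state, without advancing time (a new reading comes with each control period).
- env.read_camera(name): name is "scene" or "side" or "wrist"; returns the picture (480x640x3 uint8, blue, green, red); there is no depth.
- env.get_calibration(name): a dict with "fov_y" (degrees; the focal length in pixels is half the picture's height over the tangent of half this angle, whatever the lens; pixels are square), "cx", "cy" (the principal point, pixels), "pose" (4x4, takes a point from camera to world coordinates). Camera axes: x right, y up, looking along -z (the intrinsics and any distortion apply to the point x, -y, -z); pixel columns grow to the right and rows downward; lengths in m; the calibration is good to about 2 mm. A picture is of the moment at which its call begins: read the wrist's pose just before it. get_calibration takes no time and is no camera call; for the wrist camera it gives the pose at the moment of the call.
- env.sign_off(): hands the job in; it is judged then, once.
The state is a dict: "time_s": time; "qpos": joint angles; "joint_velocities": joint speeds; "effort": joint torques, N m; "tool_pos": TCP position; "tool_rot": TCP orientation; "force": force on the tool from outside, world axes, zero at the start; "wrist_torque": the same for the moment, N m; "grip_width": finger opening in m; "grasp_force": force on a finger pad.
Only numpy, scipy, OpenCV 4.12 (cv2) and the standard library are available. Lean on these libraries where they do the work, as an engineer would, in place of code of your own. Each camera call takes 0.05 s, during which the arm holds its last target. There are 200 camera calls.

TASK

On the small watch-glass press, push the carriage that carries the watch fully home under the pressing die, and then take the red knob of the press lever and bring it down four clicks, counting them by feel, and not a fifth. The lever springs back up if it is let go, so finish still holding it down at the fourth click while the gasket takes its set, and leave the other things on the bench where they are.

Things in the scene. Friction and masses are not known exactly. Their poses are not given: they have to be found in the camera images.
- press: Grey cast bench press for watch glasses, fixed to the bench, 260 mm high. Origin on the bench straight under the ram's axis; x points from its front to the column at its back, y to its left side (seen from the front), where the slideway sticks out, z up. Base 175 (x) by 120 (y) by 22 mm; the head is 52 mm wide (y), from x -31 to +99 mm and z 120 to 225 mm.
- carriage (a joint): Position (m) of the carriage on its slideway: 0 drawn right out to the left, 0.075 home against the end stop, the watch centred under the die. Starts at 0 to 0.03, slides with about 2 N of drag. The carriage is a steel plate, its top 42 mm above the bench, with a blue nest 56 mm across holding a round steel watch and an orange knob at its left end. It moves along press -y to go home.
- carriage_knob (a point): Centre of the top of the carriage's upright orange knob, 80 mm above the bench: a post 38 mm high on the carriage plate, 16 mm in diameter (19 mm in its top 8 mm). It lies on the press's x = 0, at y = 95 mm when the carriage is home and 170 mm when drawn out. Pinch it from above with the fingers closing along press x, so that the gripper clears the head.
- die_face (a point): Centre of the underside of the white nylon die, 29 mm across, on the 16 mm ram under the press's head; 71 mm above the bench at rest, 3 mm above the watch glass. The lever moves it down 8 mm per rad.
- lever_hinge (a point): Point on the lever's hinge line, at x 16, y 0, z 175 mm in the press's frame. The hinge line runs along press y. Axes as the press's.
- press_lever: Steel lever, 14 by 10 mm bar with a red ball knob, on the right side (press -y) of the head. Origin at the hinge point. At rest, sprung fully up, its axes are those of the press; pressed down it turns about press -y, so the knob sweeps forward and down. In these axes the knob's centre is at (-119, -60, +91) mm, 150 mm from the hinge line. Let go, it flies back up from any position.
- lever_knob (a point): Centre of the lever's red ball knob, 25 mm in diameter; 266 mm above the bench at rest, about 100 to 165 mm at the fourth click. Pinch it from above with the fingers closing along press y; it turns between them as the lever goes down. The return spring pushes it up with some 9 N, up to 11 N when down.
- click_roller (a point): Sprung roller on the lever that rides over the click disc's teeth. It meets them after 0.15 to 0.45 rad of easy lever travel. At each tooth the push at the knob rises some 4 N over the spring's, falls by 6 to 10 N within some 0.05 rad as the roller drops over the crest (the click), then rises again. One click is 0.15 rad, 22 mm of knob travel. The clicks only count, they do not lock.
- click_disc: Brass disc, 104 mm across, 8 mm thick, on the hinge line between head and lever, with seven ratchet teeth on its front edge. Origin at the hinge point. It is locked at a turn of up to 0.14 rad either way, different each time, so the first click's lever angle differs. Lever x axis turned down 0.40 rad from the disc's x axis: roller on the first crest; fourth crest at 0.85, fifth at 1.00 rad.
- crystal (a joint): How far (m) the watch glass, a clear disc 33 mm across, has been pressed into its case: 0 at the start, 0.002 to 0.006 at the fourth click.
- driver_stand: Bystander: round dark screwdriver stand, 72 mm across, 130 mm high with six coloured screwdrivers. Origin at the centre of its foot.
- dust_dome: Bystander: clear dust dome on a teal dish, 100 mm across, 72 mm high. Origin at the centre of its underside.
- parts_tray: Bystander: black tray of eight clear parts pots, 155 by 84 by 21 mm. Origin at the centre of its underside.

How it is judged (in metres and radians):
On the way, in this order (a step that is already met when the one before it is completed fails the run):
1. the carriage is fully home under the die (value of joint carriage above 0.072 m), for 0.2 s.
2. the lever is down past its fourth click and short of the fifth (angle between the x axis of press_lever and the x axis of click_disc, either way round between 0.86 and 0.995 rad), for 0.3 s.
At the end, for the whole second after the job is handed in: The carriage is home (joint above 0.072 m), the lever is still and held by the fingers (contact over 1 N) between the fourth and the fifth click (0.86 to 0.995 rad from the click disc), and the glass is pressed in by more than 1 mm (all of step 2 and value of joint carriage above 0.072 m and angular speed of press_lever below 0.1 rad/s and value of joint crystal above 0.001 m and contact force between the fingers and press_lever above 1 N); the arm keeps its last pose, push and grip.
It fails at once if the lever goes over its fifth click: the glass is pressed too deep (angle between the x axis of press_lever and the x axis of click_disc, either way round above 1.01 rad).
It fails at once if the lever is brought to its clicks while the carriage is not home (angle between the x axis of press_lever and the x axis of click_disc, either way round above 0.36 rad and value of joint carriage below 0.07 m).
It fails at once if a bystander is moved by more than 20 mm (distance of any of driver_stand, dust_dome, parts_tray from where it was at the start of the episode above 0.02 m).
It also fails if it takes over 72 s, if anything falls off the work surface, if the arm or the gripper's body presses on something with over 40 N, if the wrist force passes 120 N, or if a joint passes its speed limit or range.

## Working session

There is one attempt and no reset: what is moved stays moved. The work goes in short steps, Python scripts to look and compute and a shell command to move; the robot and the scene stay as the last step left them, time stands still between calls to the robot, and variables do not carry over. Pictures are saved under pics/ and viewed, at most 10 in all, crops included, and the job is handed in when it is done.

```bash
mkdir -p pics; ls
python3 - <<'E'
from cell import env
import cv2,numpy as np
a=[]
for n in("scene","side"):
    im=env.read_camera(n); cv2.imwrite(f"pics/{n}.png",im); np.save(n,im)
    c=env.get_calibration(n); print(n,{k:(np.round(v,3).tolist() if k=="pose" else v) for k,v in c.items()})
o=env.get_obs();print(o)
E
```

```text
pics
scene {'fov_y': 50.431965414779185, 'cx': 321.62587640346834, 'cy': 246.99659387151647, 'pose': [[0.909, -0.307, 0.282, 0.861], [0.416, 0.687, -0.595, -0.706], [-0.011, 0.658, 0.753, 0.944], [0.0, 0.0, 0.0, 1.0]]}
side {'fov_y': 55.511680733528706, 'cx': 324.0003877591531, 'cy': 240.00449842849346, 'pose': [[0.993, 0.061, -0.101, 0.505], [-0.116, 0.666, -0.737, -0.764], [0.023, 0.743, 0.669, 0.76], [0.0, 0.0, 0.0, 1.0]]}
{'time_s': 0.1, 'qpos': array([-71.78441646,  18.43363873,  -4.01526614,  83.16707535,
         1.29644386,  78.54209346,  -3.26031903]), 'joint_velocities': array([ 0.03227924,  0.01614413, -0.14061174, -0.28066154, -0.0880785 ,
       -0.08494257,  0.00110126]), 'effort': array([-2.51160330e-06, -4.92571807e+01, -4.05522231e-01, -3.13398600e+01,
       -6.40432583e-02,  3.95042938e-02,  8.61515309e-05]), 'tool_pos': array([0.19437078, 0.61973887, 0.2215915 ]), 'tool_rot': array([-1.79902504e+02,  7.00135258e-03,  1.62593716e+02]), 'force': array([ 0.0720437 , -0.89729082, -0.12908922]), 'wrist_torque': array([-0.01140008, -0.01963373,  0.00386442]), 'grasp_force': 0.0, 'grip_width': 0.08710989266501919}
```

View pics/scene.png

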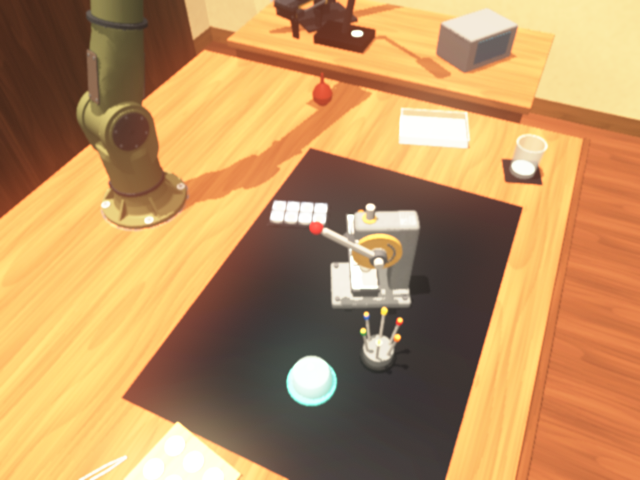

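View pics/side.png

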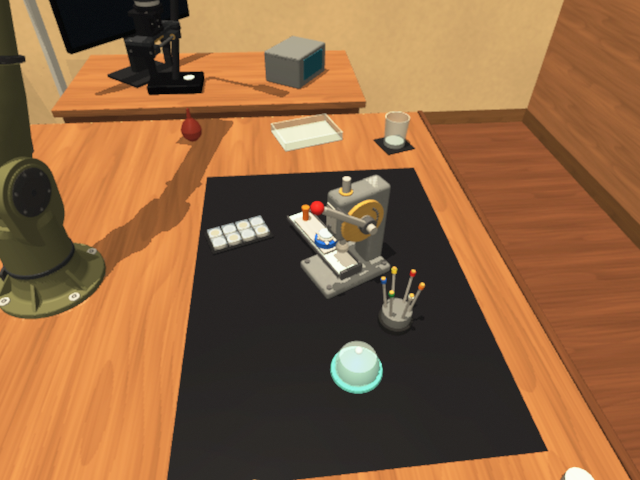

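The scene view shows the red knob at about (316,228) and the ram top at (370,208). The side view shows the red knob at (317,208), the orange knob at (306,210), the ram top at (347,180) and the blue nest at (326,241). The bystanders are clear of the press front.

```bash
cat > h.py <<'E'
import numpy as np,cv2
from cell import env
def ray(c,u,v):
    f=240/np.tan(np.radians(c["fov_y"])/2);P=np.array(c["pose"])
    d=P[:3,:3]@np.array([(u-c["cx"])/f,-(v-c["cy"])/f,-1]);return P[:3,3],d/np.linalg.norm(d)
def plane(r,z): return r[0]+r[1]*(z-r[0][2])/r[1][2]
def tri(*rs):
    A=sum(np.eye(3)-np.outer(d,d) for o,d in rs);b=sum((np.eye(3)-np.outer(d,d))@o for o,d in rs)
    x=np.linalg.solve(A,b);return x,[np.linalg.norm(np.cross(x-o,d)) for o,d in rs]
def blobs(im,lo,hi,mn=15):
    m=cv2.inRange(cv2.cvtColor(im,cv2.COLOR_BGR2HSV),np.array(lo),np.array(hi))
    n,l,s,c=cv2.connectedComponentsWithStats(m)
    return [(s[i,:5].tolist(),c[i].round(1).tolist()) for i in range(1,n) if s[i,4]>=mn]
E
python3 - <<'E'
from h import *
S=np.load("scene.npy");D=np.load("side.npy")
print("scene red",blobs(S[150:330,250:450],(0,200,120),(4,255,255)))
print("side red",blobs(D[150:330,250:450],(0,200,120),(4,255,255)))
print("side orange",blobs(D[150:330,250:450],(5,200,120),(14,255,255),8))
print("side blue",blobs(D[150:330,250:450],(100,150,80),(125,255,255)))
print("scene orange",blobs(S[150:330,250:450],(5,150,120),(18,255,255),8))
a=cv2.resize(S[190:320,290:440],None,fx=4,fy=4,interpolation=cv2.INTER_CUBIC)
b=cv2.resize(D[165:300,275:400],None,fx=4,fy=4,interpolation=cv2.INTER_CUBIC)
cv2.imwrite("pics/a.png",a);cv2.imwrite("pics/b.png",b)
E
```

```text
scene red []
side red [([60, 51, 14, 13, 140], [66.6, 57.1])]
side orange [([52, 59, 7, 11, 55], [55.0, 63.9]), ([168, 135, 6, 4, 13], [170.2, 137.0])]
side blue [([65, 85, 21, 13, 109], [73.7, 93.4]), ([131, 128, 6, 5, 15], [133.9, 130.9])]
scene orange [([0, 0, 52, 38, 1077], [17.9, 14.4]), ([0, 0, 60, 78, 140], [30.5, 36.2]), ([65, 0, 95, 26, 168], [107.1, 10.5]), ([161, 26, 39, 11, 48], [180.8, 31.1]), ([108, 59, 5, 2, 9], [110.2, 59.6]), ([112, 89, 39, 27, 353], [134.5, 97.1]), ([103, 103, 19, 14, 105], [111.6, 109.9]), ([146, 167, 7, 7, 20], [149.0, 170.2])]
```

View pics/a.png

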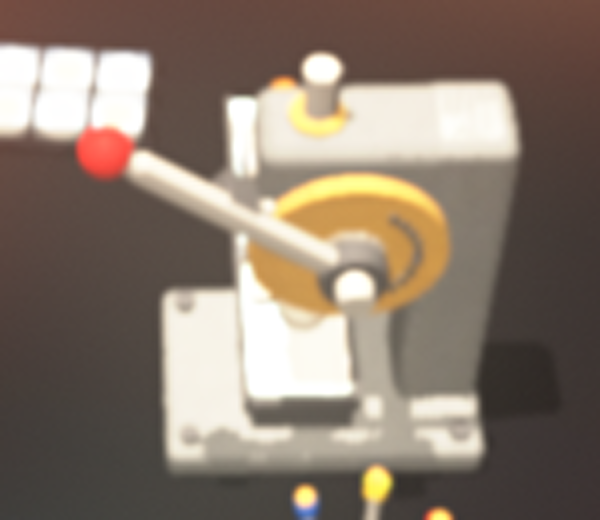

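View pics/b.png

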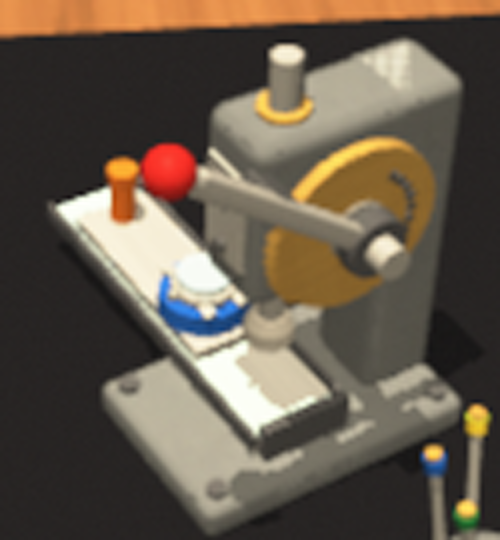

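Crop a (4x, offset 290,190) puts the red knob at (316,228), the ram top at (370.5,207.5) and the hinge cap at (378,262.5). Crop b (4x, offset 275,165) puts the red knob at (317,207.5), the ram top at (346.7,178), the orange top at (305.5,207) and the hinge cap at (373,230.5).

Run:
```python
from h import *
s=env.get_calibration("scene");d=env.get_calibration("side")
P={}
for n,a,b in(("red",(316,228.2),(316.8,207.4)),("ram",(370.5,207.4),(346.7,178)),("cap",(378.2,262.5),(373,230.5)),("orange",(360.8,211.5),(305.5,207))):
    P[n],e=tri(ray(s,*a),ray(d,*b));print(n,P[n].round(4),np.round(e,4))
o=plane(ray(d,305.5,207),.08);print("orange plane",o)
r=P["red"]-P["ram"];ex=np.array([-.103,-.06])
print("yaw from red-ram",np.degrees(np.arctan2(r[1],r[0])-np.arctan2(-.06,-.103)))
r=o-P["ram"];print("yaw from orange",np.degrees(np.arctan2(r[1],r[0]))-90,np.linalg.norm(r[:2]))
for p in((301.5,262.5),(327.5,295),(390,266)):print(plane(ray(d,*p),.022).round(4))
```

```text
red [ 0.578  -0.131   0.2643] [0.0001 0.0001]
ram [ 0.6471 -0.0316  0.2555] [0.0002 0.0002]
cap [ 0.6929 -0.0943  0.1748] [0.0042 0.0042]
orange [0.5771 0.118  0.076 ] [0.0032 0.0032]
orange plane [0.57779937 0.10822897 0.08      ]
yaw from red-ram 24.961472202380367
yaw from orange 26.37790567323684 0.15605537195199656
[ 0.557  -0.0225  0.022 ]
[ 0.6043 -0.1258  0.022 ]
[ 0.7574 -0.0528  0.022 ]
```

Press origin is about (0.647,-0.031) with yaw 25.3° and the carriage at about 0.014. Next I move above the orange knob.

```bash
cat >> h.py <<'E'
from scipy.spatial.transform import Rotation as Ro
def delta(p,yaw=None):
    o=env.get_obs();R=Ro.from_euler("xyz",o["tool_rot"],degrees=True)
    d=R.inv().apply(np.array(p)-o["tool_pos"]);t=(R.inv()*Ro.from_euler("xyz",[180,0,yaw],degrees=True)).as_rotvec() if yaw is not None else 0
    print("shift",d.round(4),"turn",np.round(t,3));return d
E
python3 -m jog '[[-0.026,-0.0187,0,0,0,0,0.087],[-0.026,-0.0187,0,0,0,0,0.087],[-0.026,-0.0187,0,0,0,0,0.087],[-0.026,-0.0187,0,0,0,0,0.087],[-0.026,-0.0187,0,0,0,0,0.087],[-0.026,-0.0187,0,0,0,0,0.087],[-0.026,-0.0187,0,0,0,0,0.087],[-0.026,-0.0187,0,0,0,0,0.087],[-0.026,-0.0187,0,0,0,0,0.087],[-0.026,-0.0187,0,0,0,0,0.087]]'
python3 -m jog '[[-0.026,-0.0187,0,0,0,0,0.087],[-0.026,-0.0187,0,0,0,0,0.087],[-0.026,-0.0187,0,0,0,0,0.087],[-0.026,-0.0187,0,0,0,0,0.087],[-0.026,-0.0187,0,0,0,0,0.087],[-0.026,-0.0187,0,0,0,0,0.087],[-0.026,-0.0187,0,0,0,0,0.087]]'
python3 -m jog '[[0,0,0,0,0,0.1,0.087],[0,0,0,0,0,0.1,0.087],[0,0,0,0,0,0.1,0.087],[0,0,0,0,0,0.1,0.087],[0,0,0,0,0,0.1,0.087],[0,0,0,0,0,0.1,0.087],[0,0,0,0,0,0.1,0.087],[0,0,0,0,0,0.12,0.087],[0,0,0,0,0,0,0.087],[0,0,0,0,0,0,0.087]]'
python3 - <<'E'
from h import *
delta([.578,.108,.2],115.3)
np.set_printoptions(precision=3,suppress=True)
c=env.get_calibration("wrist");im=env.read_camera("wrist");cv2.imwrite("pics/w1.png",im);np.save("w1",im);np.save("w1p",c["pose"])
print(c,env.get_obs()["qpos"])
print(blobs(im,(5,180,100),(15,255,255),60));print(blobs(im,(0,200,100),(4,255,255),60))
E
```

```text
time_s: 0.93
tool_pos: [0.3872, 0.3624, 0.2223]
tool_rot: [-180.0, -0.0, 162.6]
force: [0.5, 0.1, 0.2]
grip_width: 0.0871
grasp_force: 0.0
time_s: 1.52
tool_pos: [0.5216, 0.1832, 0.2223]
tool_rot: [-180.0, -0.0, 162.6]
force: [1.0, 0.1, 0.6]
grip_width: 0.0869
grasp_force: 0.0
time_s: 2.35
tool_pos: [0.5209, 0.1846, 0.2222]
tool_rot: [-180.0, 0.0, 115.8]
force: [-0.5, 0.2, 1.0]
grip_width: 0.087
grasp_force: 0.0
shift [-0.0938  0.0181  0.0222] turn [-0.001  0.     0.009]
{'fov_y': 65.04026044917856, 'cx': 311.9750658779082, 'cy': 236.83853503133275, 'pose': array([[ 0.9  , -0.424, -0.103,  0.492],
       [ 0.436,  0.874,  0.217,  0.244],
       [-0.002, -0.24 ,  0.971,  0.383],
       [ 0.   ,  0.   ,  0.   ,  1.   ]])} [-41.58    6.471  20.962  97.921  -2.381  76.07    5.638]
[]
[]
```

View pics/w1.png

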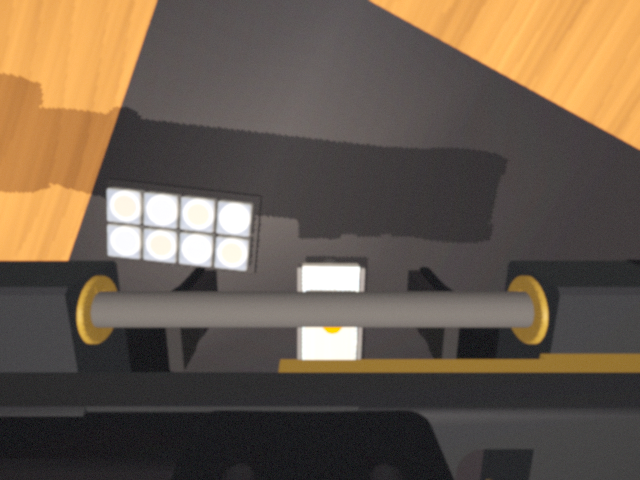

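The wrist view shows the parts tray at about (180,228), the carriage end plate spanning columns 298-364, and the orange knob top just visible at (332,328) below the gripper bar. I use the column as a check and take a second wrist view from further over, with the knob outside the bar.

```bash
python3 - <<'E'
from h import *
c=env.get_calibration("wrist")
for u,v,z in((332,325,.08),(298,300,.042),(364,300,.042)): print(plane(ray(c,u,v),z).round(4))
d=env.get_calibration("side");print("stand",plane(ray(d,397,326),0),plane(ray(d,397,300),.1))
E
python3 -m jog '[[-0.03,0.006,0,0,0,0.004,0.087],[-0.03,0.006,0,0,0,0.004,0.087],[-0.03,0.006,0,0,0,0,0.087],[-0.012,0,0,0,0,0,0.087],[0,0,0,0,0,0,0.087],[0,0,0,0,0,0,0.087]]'
python3 - <<'E'
from h import *
c=env.get_calibration("wrist");im=env.read_camera("wrist");cv2.imwrite("pics/w2.png",im)
b=blobs(im,(5,150,80),(17,255,255),30);print(b)
for s,p in b: print(p,plane(ray(c,*p),.08).round(4))
E
```

```text
[0.5753 0.1121 0.08  ]
[0.544 0.105 0.042]
[0.6019 0.133  0.042 ]
stand [ 0.74029436 -0.20469616  0.        ] [ 0.72374549 -0.21838096  0.1       ]
time_s: 2.9
tool_pos: [0.5808, 0.1002, 0.2223]
tool_rot: [-180.0, -0.0, 115.2]
force: [0.5, 0.4, 0.7]
grip_width: 0.0868
grasp_force: 0.0
[([0, 0, 83, 262, 11952], [27.5, 94.4]), ([587, 0, 53, 31, 873], [621.1, 10.1]), ([303, 197, 21, 23, 67], [314.0, 203.4])]
[27.5, 94.4] [0.3412 0.1008 0.08  ]
[621.1, 10.1] [0.7145 0.3397 0.08  ]
[314.0, 203.4] [0.5739 0.1181 0.08  ]
```

View pics/w2.png

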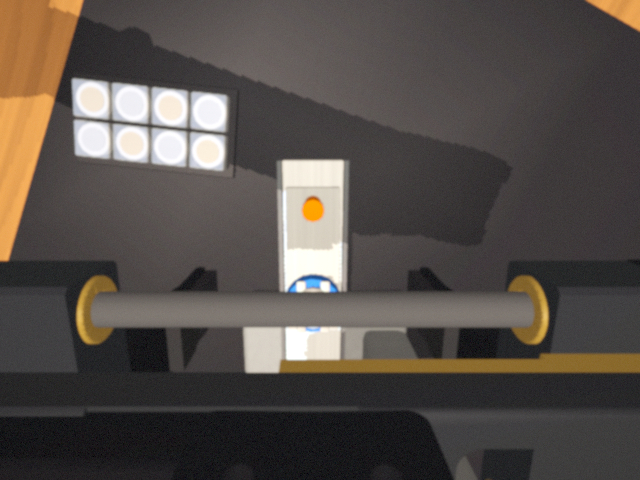

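The orange knob's top is now clear at (313,208), standing on the carriage end plate, with the blue nest at (313,290) and the tray well aside. I triangulate it from the side view and this one.

Run:
```python
from h import *
c=env.get_calibration("wrist");d=env.get_calibration("side")
print(plane(ray(c,313,208),.08),tri(ray(c,313,208),ray(d,305.5,207)))
delta([.577,.111,.14],115.3)
```

```text
[0.5743027  0.11581677 0.08      ] (array([0.57652672, 0.11495298, 0.07465001]), [np.float64(0.0018339221355714338), np.float64(0.0018339221355713738)])
shift [0.0098 0.0009 0.0823] turn [-0.    -0.001 -0.   ]
```

```bash
python3 -m jog '[[0.006,0,0.02,0,0,0,0.087],[0.006,-0.001,0.03,0,0,0,0.087],[0,0,0.03,0,0,0,0.087],[0,0,0.03,0,0,0,0.087],[0,0,0.03,0,0,0,0.087],[0,0,0.02,0,0,0,0.087],[0,0,0.01,0,0,0,0.087],[0,0,0,0,0,0,0.087]]' 15
python3 -m jog '[[0,0,0,0,0,0,0.0],[0,0,0,0,0,0,0.0],[0,0,0,0,0,0,0.0],[0,0,0,0,0,0,0.0],[0,0,0,0,0,0,0.0],[0,0,0,0,0,0,0.0],[0,0,0,0,0,0,0.0],[0,0,0,0,0,0,0.0]]' 15
```

```text
time_s: 3.62
tool_pos: [0.5725, 0.1123, 0.0501]
tool_rot: [-179.7, -0.1, 115.3]
force: [0.3, -0.5, 0.4]
grip_width: 0.0872
grasp_force: 0.0
time_s: 4.28
tool_pos: [0.5751, 0.1107, 0.0527]
tool_rot: [180.0, -0.0, 115.1]
force: [-0.3, -0.4, 0.3]
grip_width: 0.0416
grasp_force: 0.0
```

```bash
python3 -m jog '[[0,0,0,0,0,0,0.0],[0,0,0,0,0,0,0.0],[0,0,0,0,0,0,0.0],[0,0,0,0,0,0,0.0],[0,0,0,0,0,0,0.0],[0,0,0,0,0,0,0.0],[0,0,0,0,0,0,0.0],[0,0,0,0,0,0,0.0]]' 15
```

```text
time_s: 4.95
tool_pos: [0.5761, 0.1111, 0.0527]
tool_rot: [179.9, 0.0, 115.2]
force: [5.5, 2.1, -4.7]
grip_width: 0.0177
grasp_force: 15.0
```

Gripped at 17.7 mm. I push along tool -x (press -y).

```bash
python3 -m jog '[[-0.004,0,0,0,0,0,0],[-0.008,0,0,0,0,0,0],[-0.008,0,0,0,0,0,0],[-0.008,0,0,0,0,0,0],[-0.008,0,0,0,0,0,0],[-0.008,0,0,0,0,0,0],[-0.004,0,0,0,0,0,0],[-0.002,0,0,0,0,0,0],[0,0,0,0,0,0,0]]'
python3 -m jog '[[-0.002,0,0,0,0,0,0],[-0.002,0,0,0,0,0,0],[-0.002,0,0,0,0,0,0],[0,0,0,0,0,0,0]]'
python3 -m jog '[[-0.002,0,0,0,0,0,0],[-0.002,0,0,0,0,0,0],[0,0,0,0,0,0,0]]'
```

```text
time_s: 5.7
tool_pos: [0.5972, 0.0663, 0.0526]
tool_rot: [179.9, -0.0, 115.2]
force: [5.1, 2.5, -4.5]
grip_width: 0.0174
grasp_force: 15.0
time_s: 6.03
tool_pos: [0.5995, 0.0614, 0.0526]
tool_rot: [179.9, -0.1, 115.2]
force: [4.0, 3.5, -3.3]
grip_width: 0.0177
grasp_force: 15.0
time_s: 6.28
tool_pos: [0.6012, 0.0579, 0.0527]
tool_rot: [179.9, -0.1, 115.2]
force: [3.8, 3.1, -3.2]
grip_width: 0.0173
grasp_force: 15.0
```

```bash
python3 -m jog '[[-0.002,0,0,0,0,0,0],[-0.002,0,0,0,0,0,0],[0,0,0,0,0,0,0]]'
python3 -m jog '[[-0.002,0,0,0,0,0,0],[-0.002,0,0,0,0,0,0],[0,0,0,0,0,0,0]]'
```

```text
time_s: 6.53
tool_pos: [0.6029, 0.0542, 0.0526]
tool_rot: [179.9, -0.1, 115.2]
force: [3.3, 3.1, -3.3]
grip_width: 0.0177
grasp_force: 15.0
time_s: 6.78
tool_pos: [0.6044, 0.0512, 0.0526]
tool_rot: [179.9, -0.1, 115.2]
force: [2.3, 3.3, -2.1]
grip_width: 0.0174
grasp_force: 15.0
```

```bash
python3 -m jog '[[-0.002,0,0,0,0,0,0],[-0.002,0,0,0,0,0,0],[0,0,0,0,0,0,0]]'
python3 -m jog '[[-0.002,0,0,0,0,0,0],[-0.002,0,0,0,0,0,0],[0,0,0,0,0,0,0]]'
```

```text
time_s: 7.03
tool_pos: [0.6044, 0.0511, 0.0526]
tool_rot: [180.0, -0.4, 115.3]
force: [-0.5, 9.7, 1.6]
grip_width: 0.0175
grasp_force: 15.0
time_s: 7.28
tool_pos: [0.6044, 0.0511, 0.0525]
tool_rot: [-179.9, -0.7, 115.5]
force: [-5.4, 14.2, 5.2]
grip_width: 0.0175
grasp_force: 15.0
```

The end stop is felt at TCP (0.6044,0.0511): 14 N and no further motion. I ease off, release and rise.

```bash
python3 -m jog '[[0.003,0,0,0,0,0,0],[0.002,0,0,0,0,0,0],[0,0,0,0,0,0,0.05],[0,0,0,0,0,0,0.05],[0,0,0,0,0,0,0.05],[0,0,0,0,0,0,0.05],[0,0,0,0,0,0,0.05],[0,0,0,0,0,0,0.05]]'
python3 -m jog '[[0,0,-0.01,0,0,0,0.05],[0,0,-0.02,0,0,0,0.05],[0.01,0,-0.03,0,0,0,0.05],[0.01,0,-0.03,0,0,0,0.05],[0.02,0,-0.04,0,0,0,0.05],[0.02,0,-0.04,0,0,0,0.05],[0.0,0,-0.04,0,0,0,0.05],[0.0,0,-0.04,0,0,0,0.05],[0.0,0,-0.03,0,0,0,0.05],[0,0,-0.03,0,0,0,0.05],[0,0,0,0,0,0,0.05],[0,0,0,0,0,0,0.05]]'
python3 - <<'E'
from h import *
im=env.read_camera("side");d=env.get_calibration("side")
D=im[150:330,250:450]
print(blobs(D,(5,200,120),(14,255,255),8),blobs(D,(0,200,120),(4,255,255)))
p=np.array([.647,-.0325]);y=np.radians(25.3);R=np.array([[np.cos(y),-np.sin(y)],[np.sin(y),np.cos(y)]])
print("red pred",p+R@[-.103,-.06])
delta([.578,-.131,.32],25.3)
E
```

```text
time_s: 7.95
tool_pos: [0.6052, 0.0457, 0.0525]
tool_rot: [-180.0, 0.0, 115.1]
force: [-0.8, -0.4, 0.2]
grip_width: 0.0467
grasp_force: 0.0
time_s: 8.95
tool_pos: [0.5817, 0.0978, 0.3599]
tool_rot: [179.7, 0.0, 115.1]
force: [0.8, 0.7, -0.4]
grip_width: 0.0497
grasp_force: 0.0
[([67, 73, 7, 12, 54], [69.1, 79.1]), ([168, 135, 6, 5, 14], [170.4, 137.1])] [([60, 51, 14, 13, 142], [66.5, 57.1])]
red pred [ 0.57952097 -0.13076281]
shift [-0.206  -0.0999  0.0377] turn [ 1.000e-03 -1.000e-03  1.568e+00]
```

```bash
python3 -m jog '[[-0.0257,-0.0125,0,0,0,0,0.06],[-0.0257,-0.0125,0,0,0,0,0.06],[-0.0257,-0.0125,0,0,0,0,0.06],[-0.0257,-0.0125,0,0,0,0,0.06],[-0.0257,-0.0125,0,0,0,0,0.06],[-0.0257,-0.0125,0,0,0,0,0.06],[-0.0257,-0.0125,0,0,0,0,0.06],[-0.0257,-0.0125,0,0,0,0,0.06]]'
python3 -m jog '[[0,0,0,0,0,0.12,0.06],[0,0,0,0,0,0.12,0.06],[0,0,0,0,0,0.12,0.06],[0,0,0,0,0,0.12,0.06],[0,0,0,0,0,0.12,0.06],[0,0,0,0,0,0.12,0.06],[0,0,0,0,0,0.12,0.06]]'
python3 -m jog '[[0,0,0,0,0,0.12,0.06],[0,0,0,0,0,0.12,0.06],[0,0,0,0,0,0.12,0.06],[0,0,0,0,0,0.12,0.06],[0,0,0,0,0,0.12,0.06],[0,0,0,0,0,0.12,0.06],[0,0,0,0,0,0,0.06],[0,0,0,0,0,0,0.06],[0,0,0,0,0,0,0.06]]'
python3 - <<'E'
from h import *
print(env.get_obs()["qpos"]);delta([.5785,-.131,.32],25.3)
c=env.get_calibration("wrist");im=env.read_camera("wrist");cv2.imwrite("pics/w3.png",im)
print(blobs(im,(0,180,80),(6,255,255),60))
E
```

```text
time_s: 9.67
tool_pos: [0.5767, -0.1316, 0.3553]
tool_rot: [-179.9, -0.1, 115.1]
force: [0.2, 0.9, 0.1]
grip_width: 0.06
grasp_force: 0.0
time_s: 10.25
tool_pos: [0.5769, -0.1303, 0.3552]
tool_rot: [-179.8, 0.1, 66.7]
force: [0.5, -0.8, -0.1]
grip_width: 0.0599
grasp_force: 0.0
time_s: 11.0
tool_pos: [0.5774, -0.1302, 0.3562]
tool_rot: [-179.9, 0.1, 25.9]
force: [-0.3, 0.1, -0.8]
grip_width: 0.0597
grasp_force: 0.0
[-26.58885913  11.43511105  44.11766882  79.99747172  -7.92463749
  91.81437298 -47.34643991]
shift [0.0007 0.0012 0.0362] turn [-0.001  0.001  0.011]
[([298, 227, 35, 34, 953], [315.2, 243.3])]
```

View pics/w3.png

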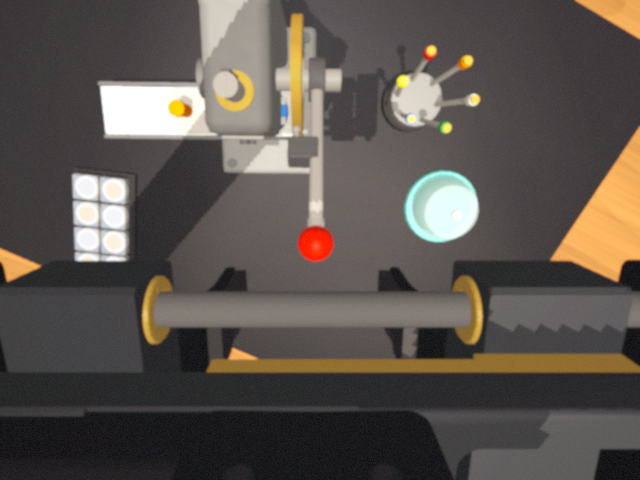

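The wrist view shows the red knob at (315,243), the orange knob at (180,108) with the carriage in, the stand at (415,98) and the dome at (441,207), both to the right and clear.

Run:
```python
from h import *
c=env.get_calibration("wrist");d=env.get_calibration("side");s=env.get_calibration("scene")
r=tri(ray(c,315.2,243.3),ray(d,316.6,207.2),ray(s,316,228.2));print(r,plane(ray(c,315.2,243.3),.266))
p=r[0];delta([p[0],p[1],p[2]-.019],25.3)
print("dome",plane(ray(c,441,207),.03),"stand",plane(ray(c,415,98),.1))
```

```text
(array([ 0.5773941 , -0.13217174,  0.26566475]), [np.float64(0.0011618610394807474), np.float64(8.927682475980398e-05), np.float64(0.0011521769984001987)]) [ 0.57629239 -0.13233451  0.266     ]
shift [-0.0008  0.0017  0.1098] turn [-0.001  0.001  0.011]
dome [ 0.63660387 -0.28808432  0.03      ] stand [ 0.72408022 -0.17773285  0.1       ]
```

```bash
python3 -m jog '[[0,0.0017,0.02,0,0,0.011,0.06],[0,0,0.02,0,0,0,0.06],[0,0,0.02,0,0,0,0.06],[0,0,0.02,0,0,0,0.06],[0,0,0.015,0,0,0,0.06],[0,0,0.011,0,0,0,0.06],[0,0,0.004,0,0,0,0.06],[0,0,0,0,0,0,0.06],[0,0,0,0,0,0,0.06]]' 40
python3 -m jog '[[0,0,0,0,0,0,0],[0,0,0,0,0,0,0],[0,0,0,0,0,0,0],[0,0,0,0,0,0,0],[0,0,0,0,0,0,0],[0,0,0,0,0,0,0],[0,0,0,0,0,0,0],[0,0,0,0,0,0,0],[0,0,0,0,0,0,0],[0,0,0,0,0,0,0]]' 40
python3 - <<'E'
from h import *
print(env.get_obs());import cv2
im=env.read_camera("side");cv2.imwrite("pics/s2.png",cv2.resize(im[130:330,240:440],None,fx=3,fy=3))
E
```

```text
time_s: 11.8
tool_pos: [0.5789, -0.1321, 0.2478]
tool_rot: [180.0, -0.0, 25.2]
force: [0.4, -0.2, -0.2]
grip_width: 0.0595
grasp_force: 0.0
time_s: 12.63
tool_pos: [0.5786, -0.1321, 0.2472]
tool_rot: [180.0, -0.0, 25.1]
force: [1.0, -0.5, 0.1]
grip_width: 0.023
grasp_force: 40.0
{'time_s': 12.6333, 'qpos': array([-26.58843251,  12.96804582,  43.54105706,  90.87979973,
        -9.03229659,  79.74386857, -47.02937257]), 'joint_velocities': array([-0.03023764, -0.03566412,  0.11531844, -0.02433559, -0.00146237,
        0.09413407, -0.03450316]), 'effort': array([-2.77342815e-01, -3.45275509e+01,  4.81925726e+00, -3.07391882e+01,
       -2.23074574e-01,  2.63473056e-01, -4.25436680e-03]), 'tool_pos': array([ 0.57864401, -0.13206892,  0.24718563]), 'tool_rot': array([ 1.79978725e+02, -1.48789030e-02,  2.51393439e+01]), 'force': array([ 0.96634365, -0.4999829 ,  0.10853426]), 'wrist_torque': array([-0.23510821, -0.00569227, -0.0013904 ]), 'grasp_force': 39.965123143047094, 'grip_width': 0.02302345780164348}
```

View pics/s2.png

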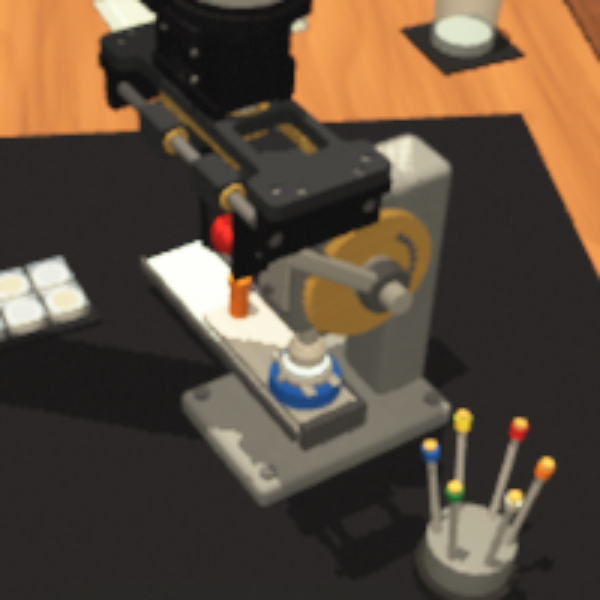

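The knob is held and the nest is under the die. I start down along the arc with the easy travel.

```bash
python3 -m jog '[[-0.0028,0,0.0041,0,0,0,0],[-0.0028,0,0.0041,0,0,0,0],[-0.0028,0,0.0041,0,0,0,0],[0,0,0,0,0,0,0]]' 40
python3 -m jog '[[-0.0012,0,0.0022,0,0,0,0],[-0.0012,0,0.0022,0,0,0,0],[0,0,0,0,0,0,0]]'
python3 -m jog '[[-0.0012,0,0.0022,0,0,0,0],[-0.0012,0,0.0022,0,0,0,0],[0,0,0,0,0,0,0]]'
python3 - <<'E'
from h import *
o=env.get_obs();print(o["tool_pos"],o["force"],o["grasp_force"],np.arcsin(.091/.15)-np.arcsin((o["tool_pos"][2]+.0188-.175)/.15))
E
```

```text
time_s: 13.02
tool_pos: [0.5725, -0.1351, 0.237]
tool_rot: [179.9, -0.3, 25.2]
force: [0.7, 1.5, 11.1]
grip_width: 0.0227
grasp_force: 40.0
time_s: 13.27
tool_pos: [0.5703, -0.1361, 0.2331]
tool_rot: [180.0, -0.3, 25.2]
force: [-0.6, 0.7, 11.8]
grip_width: 0.023
grasp_force: 40.0
time_s: 13.52
tool_pos: [0.5681, -0.1371, 0.2287]
tool_rot: [180.0, -0.3, 25.2]
force: [-1.4, 1.5, 12.4]
grip_width: 0.0223
grasp_force: 40.1
[ 0.56810228 -0.13714366  0.22870404] [-1.43559577  1.53466236 12.40862882] 40.07073473185301 0.1473716646820159
```

```bash
python3 -m jog '[[-0.0013,0,0.0027,0,0,0,0],[0,0,0,0,0,0,0]]'|grep -E "pos|force"
python3 -m jog '[[-0.0013,0,0.0027,0,0,0,0],[0,0,0,0,0,0,0]]'|grep -E "pos|force"
python3 -m jog '[[-0.0012,0,0.0028,0,0,0,0],[0,0,0,0,0,0,0]]'|grep -E "pos|force"
python3 -m jog '[[-0.0011,0,0.0028,0,0,0,0],[0,0,0,0,0,0,0]]'|grep -E "pos|force"
python3 -m jog '[[-0.001,0,0.0028,0,0,0,0],[0,0,0,0,0,0,0]]'|grep -E "pos|force"
```

```text
tool_pos: [0.5668, -0.1377, 0.226]
force: [-0.9, 1.1, 11.6]
grasp_force: 40.1
tool_pos: [0.5656, -0.1383, 0.2232]
force: [-1.8, 0.9, 11.7]
grasp_force: 40.1
tool_pos: [0.5643, -0.1389, 0.2204]
force: [-2.1, 0.8, 11.6]
grasp_force: 40.1
tool_pos: [0.5632, -0.1394, 0.2175]
force: [-1.0, 1.2, 12.0]
grasp_force: 40.2
tool_pos: [0.5622, -0.1399, 0.2146]
force: [-2.5, 1.9, 11.5]
grasp_force: 40.2
```

```bash
python3 -m jog '[[-0.001,0,0.0028,0,0,0,0],[0,0,0,0,0,0,0]]'|grep -E "pos|force:"
python3 -m jog '[[-0.001,0,0.0028,0,0,0,0],[0,0,0,0,0,0,0]]'|grep -E "pos|force:"
python3 -m jog '[[-0.0009,0,0.0028,0,0,0,0],[0,0,0,0,0,0,0]]'|grep -E "pos|force:"
python3 -m jog '[[-0.0009,0,0.0029,0,0,0,0],[0,0,0,0,0,0,0]]'|grep -E "pos|force:"
python3 -m jog '[[-0.0008,0,0.0029,0,0,0,0],[0,0,0,0,0,0,0]]'|grep -E "pos|force:"
python3 -m jog '[[-0.0008,0,0.0029,0,0,0,0],[0,0,0,0,0,0,0]]'|grep -E "pos|force:"
python3 -m jog '[[-0.0007,0,0.0029,0,0,0,0],[0,0,0,0,0,0,0]]'|grep -E "pos|force:"
```

```text
tool_pos: [0.5612, -0.1404, 0.2118]
force: [-2.1, 1.5, 12.0]
grasp_force: 40.2
tool_pos: [0.5602, -0.1409, 0.2089]
force: [-3.2, 1.5, 12.1]
grasp_force: 40.2
tool_pos: [0.5593, -0.1413, 0.2061]
force: [-2.3, 1.2, 11.2]
grasp_force: 40.1
tool_pos: [0.5584, -0.1417, 0.2031]
force: [-3.7, 1.0, 11.6]
grasp_force: 40.1
tool_pos: [0.5576, -0.1421, 0.2001]
force: [-3.3, 0.6, 11.6]
grasp_force: 40.1
tool_pos: [0.5569, -0.1424, 0.1972]
force: [-2.6, -0.2, 11.2]
grasp_force: 40.1
tool_pos: [0.5563, -0.1427, 0.1944]
force: [-3.4, 0.6, 12.9]
grasp_force: 40.1
```

Fz is starting to rise at θ≈0.395, which is the first tooth. I carry on in 3 mm steps.

```bash
python3 -m jog '[[-0.0006,0,0.0029,0,0,0,0],[0,0,0,0,0,0,0]]'|grep -E "pos|force:"
python3 -m jog '[[-0.0006,0,0.0029,0,0,0,0],[0,0,0,0,0,0,0]]'|grep -E "pos|force:"
python3 -m jog '[[-0.0005,0,0.0029,0,0,0,0],[0,0,0,0,0,0,0]]'|grep -E "pos|force:"
python3 -m jog '[[-0.0005,0,0.0029,0,0,0,0],[0,0,0,0,0,0,0]]'|grep -E "pos|force:"
python3 -m jog '[[-0.0004,0,0.003,0,0,0,0],[0,0,0,0,0,0,0]]'|grep -E "pos|force:"
python3 -m jog '[[-0.0004,0,0.003,0,0,0,0],[0,0,0,0,0,0,0]]'|grep -E "pos|force:"
python3 -m jog '[[-0.0003,0,0.003,0,0,0,0],[0,0,0,0,0,0,0]]'|grep -E "pos|force:"
```

```text
tool_pos: [0.5558, -0.1429, 0.1919]
force: [-4.2, 1.1, 13.6]
grasp_force: 40.0
tool_pos: [0.5552, -0.1432, 0.189]
force: [-4.6, 1.2, 11.4]
grasp_force: 39.9
tool_pos: [0.5547, -0.1434, 0.1863]
force: [-4.2, 0.5, 14.6]
grasp_force: 39.8
tool_pos: [0.5541, -0.1437, 0.1831]
force: [-4.5, 1.4, 12.5]
grasp_force: 39.5
tool_pos: [0.5536, -0.1439, 0.1797]
force: [-3.8, 0.2, 11.4]
grasp_force: 39.4
tool_pos: [0.553, -0.1442, 0.176]
force: [-1.5, 0.0, 5.2]
grasp_force: 39.8
tool_pos: [0.5527, -0.1444, 0.1729]
force: [-3.4, 0.5, 9.7]
grasp_force: 39.5
```

The first click shows as a drop from 14.6 to 5.2 N, with the crest at θ≈0.46. I continue.

```bash
python3 -m jog '[[-0.0003,0,0.003,0,0,0,0],[0,0,0,0,0,0,0]]'|grep -E "pos|force:"
python3 -m jog '[[-0.0003,0,0.003,0,0,0,0],[0,0,0,0,0,0,0]]'|grep -E "pos|force:"
python3 -m jog '[[-0.0002,0,0.003,0,0,0,0],[0,0,0,0,0,0,0]]'|grep -E "pos|force:"
python3 -m jog '[[-0.0002,0,0.003,0,0,0,0],[0,0,0,0,0,0,0]]'|grep -E "pos|force:"
python3 -m jog '[[-0.0001,0,0.003,0,0,0,0],[0,0,0,0,0,0,0]]'|grep -E "pos|force:"
python3 -m jog '[[-0.0001,0,0.003,0,0,0,0],[0,0,0,0,0,0,0]]'|grep -E "pos|force:"
python3 -m jog '[[0,0,0.003,0,0,0,0],[0,0,0,0,0,0,0]]'|grep -E "pos|force:"
python3 -m jog '[[0,0,0.003,0,0,0,0],[0,0,0,0,0,0,0]]'|grep -E "pos|force:"
```

```text
tool_pos: [0.5524, -0.1445, 0.1704]
force: [-4.6, -0.2, 10.8]
grasp_force: 39.4
tool_pos: [0.5521, -0.1446, 0.1678]
force: [-5.5, 0.2, 13.3]
grasp_force: 39.3
tool_pos: [0.5519, -0.1447, 0.165]
force: [-5.7, 2.0, 15.3]
grasp_force: 39.1
tool_pos: [0.5518, -0.1448, 0.1621]
force: [-6.8, 2.1, 16.5]
grasp_force: 38.7
tool_pos: [0.5516, -0.1449, 0.1584]
force: [-3.9, 0.5, 7.7]
grasp_force: 39.2
tool_pos: [0.5515, -0.1449, 0.1547]
force: [-1.0, -0.1, 2.2]
grasp_force: 39.5
tool_pos: [0.5515, -0.1449, 0.1516]
force: [-1.9, -0.3, 6.2]
grasp_force: 39.2
tool_pos: [0.5517, -0.1449, 0.1488]
force: [-3.7, 0.9, 10.4]
grasp_force: 38.9
```

The second click drops from 16.5 to 2.2 N with the crest at z≈0.1615. The third is predicted at z≈0.139 and the fourth at about 0.117.

```bash
python3 -m jog '[[0.0001,0,0.003,0,0,0,0],[0,0,0,0,0,0,0]]'|grep -E "pos|force:"
python3 -m jog '[[0.0002,0,0.003,0,0,0,0],[0,0,0,0,0,0,0]]'|grep -E "pos|force:"
python3 -m jog '[[0.0002,0,0.003,0,0,0,0],[0,0,0,0,0,0,0]]'|grep -E "pos|force:"
python3 -m jog '[[0.0003,0,0.003,0,0,0,0],[0,0,0,0,0,0,0]]'|grep -E "pos|force:"
python3 -m jog '[[0.0003,0,0.003,0,0,0,0],[0,0,0,0,0,0,0]]'|grep -E "pos|force:"
python3 -m jog '[[0.0004,0,0.003,0,0,0,0],[0,0,0,0,0,0,0]]'|grep -E "pos|force:"
python3 -m jog '[[0.0004,0,0.003,0,0,0,0],[0,0,0,0,0,0,0]]'|grep -E "pos|force:"
```

```text
tool_pos: [0.5518, -0.1448, 0.1462]
force: [-5.2, 0.3, 12.0]
grasp_force: 38.8
tool_pos: [0.5519, -0.1447, 0.1434]
force: [-5.1, -0.1, 12.2]
grasp_force: 38.7
tool_pos: [0.5521, -0.1447, 0.1409]
force: [-6.7, 1.1, 16.4]
grasp_force: 38.3
tool_pos: [0.5525, -0.1445, 0.1375]
force: [-5.3, 0.8, 12.9]
grasp_force: 38.5
tool_pos: [0.5528, -0.1443, 0.1341]
force: [-3.9, 1.0, 10.6]
grasp_force: 38.7
tool_pos: [0.5532, -0.1441, 0.1306]
force: [-0.1, -0.3, 3.5]
grasp_force: 39.2
tool_pos: [0.5537, -0.1439, 0.1275]
force: [-2.6, 0.0, 6.5]
grasp_force: 38.9
```

The third click came at z≈0.140, as predicted. I go on to the fourth and watch it closely.

```bash
python3 -m jog '[[0.0005,0,0.003,0,0,0,0],[0,0,0,0,0,0,0]]'|grep -E "pos|force:"
python3 -m jog '[[0.0006,0,0.003,0,0,0,0],[0,0,0,0,0,0,0]]'|grep -E "pos|force:"
python3 -m jog '[[0.0007,0,0.0029,0,0,0,0],[0,0,0,0,0,0,0]]'|grep -E "pos|force:"
python3 -m jog '[[0.0004,0,0.0015,0,0,0,0],[0,0,0,0,0,0,0]]'|grep -E "pos|force:"
python3 -m jog '[[0.0004,0,0.0015,0,0,0,0],[0,0,0,0,0,0,0]]'|grep -E "pos|force:"
python3 -m jog '[[0.0004,0,0.0015,0,0,0,0],[0,0,0,0,0,0,0]]'|grep -E "pos|force:"
```

```text
tool_pos: [0.5542, -0.1437, 0.1249]
force: [-4.2, 0.6, 10.6]
grasp_force: 38.6
tool_pos: [0.5547, -0.1435, 0.1223]
force: [-4.0, 0.9, 11.8]
grasp_force: 38.5
tool_pos: [0.5552, -0.1432, 0.1195]
force: [-4.5, 1.0, 11.7]
grasp_force: 38.5
tool_pos: [0.5555, -0.1431, 0.1182]
force: [-5.8, 1.8, 13.7]
grasp_force: 38.4
tool_pos: [0.5557, -0.143, 0.1169]
force: [-6.4, 2.1, 14.5]
grasp_force: 38.3
tool_pos: [0.556, -0.1428, 0.1157]
force: [-6.8, 1.6, 17.9]
grasp_force: 38.2
```

```bash
python3 -m jog '[[0.0004,0,0.0015,0,0,0,0],[0,0,0,0,0,0,0]]'|grep -E "pos|force:"
python3 -m jog '[[0.0004,0,0.0015,0,0,0,0],[0,0,0,0,0,0,0]]'|grep -E "pos|force:"
python3 -m jog '[[0.0004,0,0.0015,0,0,0,0],[0,0,0,0,0,0,0]]'|grep -E "pos|force:"
python3 -m jog '[[0.0005,0,0.0015,0,0,0,0],[0,0,0,0,0,0,0]]'|grep -E "pos|force:"
```

```text
tool_pos: [0.5565, -0.1426, 0.114]
force: [-5.9, 0.4, 15.9]
grasp_force: 38.4
tool_pos: [0.5569, -0.1424, 0.1122]
force: [-5.0, 0.7, 13.9]
grasp_force: 38.5
tool_pos: [0.5574, -0.1421, 0.1104]
force: [-4.3, 0.6, 10.6]
grasp_force: 38.7
tool_pos: [0.5578, -0.142, 0.1086]
force: [-3.4, 0.2, 8.0]
grasp_force: 38.9
```

Fourth click: 17.9 down to 8.0 N, crest at about 0.116. The middle of the fourth-to-fifth window is z≈0.106, so I go about 2.5 mm further and hold.

```bash
python3 -m jog '[[0.0004,0,0.0013,0,0,0,0],[0.0003,0,0.001,0,0,0,0],[0,0,0,0,0,0,0],[0,0,0,0,0,0,0]]'|grep -E "pos|force:"
python3 -m jog '[[0,0,0,0,0,0,0],[0,0,0,0,0,0,0],[0,0,0,0,0,0,0],[0,0,0,0,0,0,0],[0,0,0,0,0,0,0],[0,0,0,0,0,0,0],[0,0,0,0,0,0,0],[0,0,0,0,0,0,0]]'|grep -E "time|pos|force:"
```

```text
tool_pos: [0.5585, -0.1416, 0.1062]
force: [-4.4, 0.8, 9.6]
grasp_force: 38.9
time_s: 21.85
tool_pos: [0.5585, -0.1416, 0.1062]
force: [-3.3, 0.4, 9.1]
grasp_force: 38.9
```

```bash
python3 -c "
from cell import env
print(env.sign_off())"
```

```text
the job is handed in; nothing more can be done
None
```

I pushed the carriage home to its felt end stop and brought the lever down four clicks counted by force. I handed the job in at about 22 s with the knob still gripped midway between the fourth and fifth clicks; the sign-off returned no verdict.

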